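# Set a tripod leg to its length mark and lock the cam lever

## Robot

A 7-joint arm with a two-finger parallel gripper is mounted at the origin on the work surface. World frame = base frame: x ahead of the robot, y to its left, z up, the work surface at z = 0. Lengths are in m, angles in rad, forces in N, time in s.
With the tool pointing down it reaches from about 0.35 to 0.9 m from the base axis. Payload 7.2 kg.
Tool frame: the origin (TCP) lies at the very end of the fingers, on their centre line; the grasp point (between the pads) lies manip.grip_depth behind it (manip.grip_depth is the distance from the TCP to the grasp point, in m); z points along the fingers, y is the line along which they close (so a half turn about z gives the same grasp; the last joint's range is limited). The gripper opens to 85 mm and grips with 20 to 120 N. Pads are 22 mm wide; open, the fingers measure 114 mm over their backs; the gripper's body (76 mm by 85 mm) begins 54 mm behind the grasp point. The pads swing forward as they close: fully open they stand 13 mm farther back than shut.
Start: joints at [-1.262, 0.411, -0.013, 1.596, 0.006, 1.134, -0.082], TCP at [0.23, 0.581, 0.231] pointing down, gripper open.
Joint ranges: [-2.95, 2.95], [-0.29, 1.99], [-1.47, 1.44], [0.14, 2.54], [-1.03, 4.17], [0.13, 1.85], [-2.86, 2.86]. Speed limits (rad/s): [2.39, 2.39, 3.01, 3.01, 3.14, 3.14, 3.14].

## Interface

Orientations are given as [roll, pitch, yaw] about the fixed x, y, z axes, in that order (R = Rz(yaw) Ry(pitch) Rx(roll)).
In Python, from rig import manip gives the robot as it stands.
- The arm moves only by the tool jog_arm, never from a script. Its arguments are lists of equal length, an entry for each row: "slide": the shift along the tool's x, y, z in m, a list of three; "twist": the turn about the tool's z in degrees. In form: {"slide": [[x, y, z], ...], "twist": [twist, ...]}. A call has 1 to 10 rows; each row is the pose to reach, as a shift and turn from the pose commanded when the call began, along the tool's axes at that moment; what a row does not reach only later rows make up. A row lasts 1/12 s, in which the tool goes at most 41.7 mm and 7.16 degrees, less where a joint would pass 70% of its speed; a pose out of reach is approached as far as the arm can. A call with a gripper value outside its range is refused whole. "grip" is the finger opening in m, from 0 to 0.0854, set as the call begins (left out, the last holds). The fingers move at their own pace and stop on an object; "squeeze" is the grip in N (left out, the last holds). Time passes only in rows, so rows that repeat a pose let the fingers close. It gives the time, the measured TCP pose, the force, the opening and the grip force at its end, in the units of the state.
- manip.observe(): the state, without advancing time (a new reading comes with each control period).
- manip.get_image(name): name is "side" or "top" or "wrist"; returns a dict with "frame" (384x512x3 uint8, red, green, blue), "fov_y" (degrees; the focal length in pixels is half the picture's height over the tangent of half this angle, whatever the lens; pixels are square), "cx", "cy" (the principal point, pixels), "R" (3x3) and "t" (3): a world point X has camera coordinates R X + t; the wrist camera has in their place "hand_eye" (4x4, takes a point from camera to tool coordinates, whose origin is the TCP and whose axes are the flange's). Camera axes: x right, y down, z forward; pixel columns grow to the right and rows downward; lengths in m; the calibration is good to about 2 mm. A picture is of the moment at which its call begins: read the wrist's pose just before it. There is no depth.
- manip.sign_off(): hands the job in; it is judged then, once.
Trained networks look in a picture, given as the dict that the camera call returned (one of the last four; its "shot" number tells which), for a name from the list of things; names that differ only in an ending like _2 or _b are one class to them, and where a whole thing is asked for, a point or a joint stands for the part that bears it (a point fixed in the world has none). Each returns a list of dicts, best first, with "conf" (0 to 1); they miss things now and then, are a little off and sometimes report something else, mostly with a low value. They report only what shows in the picture. A call takes as long as a camera call.
- manip.spot_in(thing, picture): "bbox" ([left, top, right, bottom] in pixels, round what is visible of it).
- manip.outline_of(thing, picture): "mask" (384x512 bool, what is visible of it) and "bbox" ([left, top, right, bottom] in pixels, round what is visible of it).
- manip.landmark_of(thing, picture): "uv" ([column, row] in pixels: a listed point, or the origin of a listed thing).
The state is a dict: "t": time; "joint_positions": joint angles; "joint_vel": joint speeds; "joint_torque": joint torques, N m; "position": TCP position; "orientation": TCP orientation; "contact_force": force on the tool from outside, world axes, zero at the start; "moment": the same for the moment, N m; "gripper_width": finger opening in m; "grip_force": force on a finger pad.
Only numpy, scipy, OpenCV 4.12 (cv2) and the standard library are available. Lean on these libraries where they do the work, as an engineer would, in place of code of your own. Each camera call takes 0.05 s, during which the arm holds its last target. There are 200 camera calls.

## Task

First turn the black trim knob on the leg-setting jig back to its zero stop. Then push the spring-loaded sliding leg out by its crossbar foot until the foot's index blade stands right over the ridge of the mark rider, lever still open, and, holding it there, squeeze the cam lever flat against the leg; never close the lever while the leg is away from the mark. Finish still gripping the leg at the mark with the lever shut - do not let go - and leave everything else on the bench undisturbed.

Things in the scene. Friction and masses are not known exactly. Their poses are not given: they have to be found in the camera images.
- jig: Leg-setting jig fixed to the bench: dark steel base plate 430 x 155 x 12 mm. Origin on the bench under the leg's axis, midway along the plate, which reaches 95 mm to its -y and 60 mm to its +y side. +x is the way the leg slides out (within 0.3 rad of world +y), z up. The knob stands at x = -175 mm on a grey housing 75 x 90 mm, top 42 mm above the bench.
- tube_end (a point): End of the fixed guide tube, on the leg's axis, 75 mm above the bench, at jig x = 30 mm. The tube, 28 mm thick (end collar 36 mm), runs back from here to jig x = -85 mm, held in two grey clamp posts up to 44 mm wide, top 94 mm above the bench.
- trim (a joint): Angle of the trim knob in rad: 0 is its zero stop (hard stop); grows clockwise seen from above, starts between 0.6 and 1.35. So turn it counter-clockwise seen from above by this angle. Friction about 0.03 N m; stays where left.
- trim_grip (a point): Point on the knob's vertical axis at the height to grip (79 mm above the bench). The grip is an upright bar 42 mm long, 14 mm thick, from 54 to 86 mm above the bench, on a 44 mm disc. Its x axis runs along the bar and turns with the knob; at zero the bar is parallel to the jig's x axis, its white line at the end towards jig -x.
- leg: The sliding leg; moves along the jig's x only, up to 110 mm out. Origin on its axis, 75 mm above the bench, in the mid-plane of the crossbar foot; axes as the jig's. Starts fully in, origin at jig x = 100 mm. A spring pulls it in: 4 N at home, 0.4 N more per 10 mm, plus 0.5 N friction. The shut lever does not take up this pull: an unheld leg slides home.
- foot_face (a point): Middle of the foot's inner face, leg x = -5 mm: push here outward (+x) with both fingers, one each side of the grip block. The foot is a plate 10 mm thick along x, 104 mm wide along y, 44 mm high (53 to 97 mm above the bench), with a rubber facing 5 mm thick on its outer side.
- grip_block (a point): Middle of the black grip block, on the leg's axis, leg x = -35 mm. The block spans leg x = -65 to -5, y = -6 to +14, z = -12 to +12 mm. With the lever shut, block and lever together are 28 mm thick, y = -14 to +14 mm, so jaws closing along y should be centred on the leg's axis.
- lever (a joint): Angle of the cam lever, rad: 0 shut flat on the grip block, 0.35 its open stop; starts 0.30 to 0.35. Steel bar 48 mm long, 8 thick, 22 high on the leg's -y side; vertical pivot at leg x = -58, y = -6 mm, free end towards the foot; open, that end stands out to about y = -31 mm. Shuts towards +y with about 3 N at the end; stays where left.
- lever_tip (a point): Free end of the cam lever, outer face, at mid-height: at leg x = -10, y = -14, z = 0 mm when shut.
- leg_index (a point): Lower end of the steel index blade (3 mm thick) hanging from the -y end of the leg's foot, in the foot's mid-plane: at x = 0, y = -57, z = -36 mm in the leg's frame, 39 mm above the bench.
- rider: Mark rider fixed on the jig's plate on its -y side: block 24 (x) x 36 (y) x 16 mm with a steel ridge 3 mm wide along y on top, 34 mm above the bench: the length mark. Origin under the ridge's middle on the plate, 67 mm from the leg's axis; axes as the jig's. The mark is met when blade and ridge are at the same jig x, 40 to 85 mm out from home.
- wrench: Bystander: steel wrench 190 mm long lying on the bench to the robot's left, by the leg's end of the jig. Origin at its underside.
- level: Bystander: yellow level 300 x 22 x 50 mm beyond the jig. Origin at the centre of its underside.
- pot: Bystander: white ceramic pot, rim radius 55, 95 mm high, two side handles, to the robot's right. Origin at the centre of its underside.
- punch: Bystander: steel punch 135 mm long, 12 mm thick, to the robot's right. Origin under the middle of its shank.
- dispenser: Bystander: grey push dispenser 72 mm across, 180 mm high, to the robot's left. Origin at the centre of its underside.
- jar: Bystander: glass jar 70 mm across, 90 mm high, to the robot's left. Origin at the centre of its underside.
- spare_ring: Bystander: black rubber ring 30 mm across, 14 mm high, lying loose on the jig's plate beside the guide tube, on its -y side. Origin at the centre of its underside.

How it is judged:
By the outcome, as a careful person would: the job done as asked, in the order asked, and still so for the second after the job is handed in, while the arm keeps its last pose, push and grip.
It also fails if it takes over 45 s, if anything falls off the work surface, if the arm or the gripper's body presses on something with over 40 N, if the wrist force passes 120 N, or if a joint passes its speed limit or range.

## Working session

There is one attempt and no reset: what is moved stays moved. The work goes in short steps, Python scripts to look and compute and a tool call to move; the robot and the scene stay as the last step left them, time stands still between calls to the robot, and variables do not carry over. Pictures are saved under pics/ and viewed, at most 10 in all, crops included, and the job is handed in when it is done.

Besides the shell and the picture viewer there is one more tool, called after ">>>" by a JSON object that holds its "op" and its "data". jog_arm: Moves the arm, as the interface text tells. Its arguments: {"type":"object","properties":{"slide":{"type":"array"},"twist":{"type":"array"},"grip":{"type":"number"},"squeeze":{"type":"number"}},"required":["slide","twist"]}

```bash
ls; mkdir -p pics; cat > h.py <<'E'
import numpy as np, cv2
from scipy.optimize import least_squares
from scipy.spatial.transform import Rotation as Ro
from rig import manip
def shot(n):
    s=manip.observe(); p=manip.get_image(n)
    f=192/np.tan(np.radians(p["fov_y"])/2)
    if "R" in p: R,t=np.array(p["R"]),np.array(p["t"])
    else:
        T=np.eye(4);T[:3,:3]=Ro.from_euler('xyz',s["orientation"]).as_matrix();T[:3,3]=s["position"]
        C=np.linalg.inv(T@np.array(p["hand_eye"]));R,t=C[:3,:3],C[:3,3]
    p["cam"]=(f,p["cx"],p["cy"],R,t); return p
def proj(c,X):
    f,cx,cy,R,t=c; q=np.atleast_2d(X)@R.T+t
    return np.c_[f*q[:,0]/q[:,2]+cx,f*q[:,1]/q[:,2]+cy]
def atz(c,uv,z):
    f,cx,cy,R,t=c; d=R.T@np.array([(uv[0]-cx)/f,(uv[1]-cy)/f,1]); o=-R.T@t
    return o+d*(z-o[2])/d[2]
def save(p,name): cv2.imwrite("pics/"+name,cv2.cvtColor(p["frame"],cv2.COLOR_RGB2BGR))
E
python3 - <<'E'
from h import *
np.set_printoptions(precision=4,suppress=True)
print(manip.grip_depth, manip.observe())
Z=dict(jig=0,tube_end=.075,trim_grip=.079,leg=.075,foot_face=.075,grip_block=.075,lever_tip=.075,leg_index=.039,rider=.012,spare_ring=.012,wrench=0,level=0,pot=0,punch=0,dispenser=0,jar=0)
for n in("top","side"):
    p=shot(n); save(p,n+"0.png"); print(n,"cam",-p["cam"][3].T@p["cam"][4])
    for k,z in Z.items():
        r=manip.landmark_of(k,p)
        if r: print(k,round(r[0]["conf"],2),np.array(r[0]["uv"]),atz(p["cam"],r[0]["uv"],z))
E
```

```text
pics
0.0187 {'t': 0.0, 'joint_positions': array([-1.2622,  0.4119, -0.0127,  1.5971,  0.0056,  1.1343, -0.0822]), 'joint_vel': array([ 0.0002, -0.0001, -0.0009,  0.0003,  0.0001,  0.0004, -0.0005]), 'joint_torque': array([  0.0005, -60.0636,   0.6822, -29.9419,   0.0137,   0.0109,
        -0.    ]), 'position': array([0.2298, 0.5807, 0.2304]), 'orientation': array([-3.1399,  0.0001,  2.7648]), 'contact_force': array([0.3014, 0.0197, 0.1031]), 'moment': array([-0.0126,  0.0334,  0.0373]), 'grip_force': 0.0, 'gripper_width': 0.08589574675653064}
top cam [0.4088 0.0261 1.5819]
jig 0.82 [265.  187.1] [ 0.5936 -0.0381  0.    ]
tube_end 0.93 [254.4 182.4] [0.5995 0.0002 0.075 ]
trim_grip 0.58 [319.7 200.1] [ 0.5465 -0.2148  0.079 ]
leg 0.62 [238.4 178.5] [0.611  0.0533 0.075 ]
foot_face 0.73 [236.7 174.5] [0.6242 0.0592 0.075 ]
grip_block 0.74 [244.8 179.9] [0.6069 0.032  0.075 ]
lever_tip 0.56 [244.1 169.5] [0.6415 0.0353 0.075 ]
leg_index 0.92 [239.8 162.5] [0.6706 0.0507 0.039 ]
rider 0.52 [219.7 158.6] [0.6869 0.1209 0.012 ]
spare_ring 0.47 [267.5 167.7] [ 0.6597 -0.0447  0.012 ]
wrenc
[... 435 characters left out ...]
p 0.7 [300.5 253.2] [ 0.5563 -0.2156  0.079 ]
leg 0.93 [269.6 185.9] [0.6378 0.0683 0.075 ]
foot_face 0.7 [266.1 187.2] [0.6248 0.0697 0.075 ]
grip_block 0.88 [272.6 196.5] [0.6188 0.0222 0.075 ]
lever_tip 0.52 [277.2 188. ] [0.6531 0.0461 0.075 ]
leg_index 0.59 [280.4 189.1] [0.6796 0.0655 0.039 ]
rider 0.67 [369.2 311.8] [ 0.6267 -0.4442  0.012 ]
spare_ring 0.56 [297.8 211.5] [ 0.6833 -0.0313  0.012 ]
wrench 0.61 [207.9 165.4] [0.5498 0.3501 0.    ]
level 0.97 [308.9 183.9] [0.8004 0.0624 0.    ]
pot 0.95 [371.3 311.4] [ 0.6386 -0.4421  0.    ]
punch 0.69 [297.9 330.7] [ 0.4337 -0.3765  0.    ]
dispenser 0.6 [155.7 156.2] [0.4102 0.5074 0.    ]
jar 0.94 [222.1 139.8] [0.6675 0.4507 0.    ]
```

>>> {"op": "jog_arm", "data": {"slide": [[-0.28,-0.285,-0.08],[-0.28,-0.285,-0.08],[-0.28,-0.285,-0.08],[-0.28,-0.285,-0.08],[-0.28,-0.285,-0.08],[-0.28,-0.285,-0.08],[-0.28,-0.285,-0.08],[-0.28,-0.285,-0.08],[-0.28,-0.285,-0.08],[-0.28,-0.285,-0.08]], "twist": [0,0,0,0,0,0,0,0,0,0]}}

```text
t: 2.53
position: [0.3865, 0.2099, 0.3123]
orientation: [3.14, 0.001, 2.763]
contact_force: [1.1, -0.5, 0.9]
gripper_width: 0.0852
grip_force: 0.0
```

>>> {"op": "jog_arm", "data": {"slide": [[-0.28,-0.285,0],[-0.28,-0.285,0],[-0.28,-0.285,0],[-0.28,-0.285,0],[-0.28,-0.285,0],[-0.28,-0.285,0],[-0.28,-0.285,0],[-0.28,-0.285,0],[-0.28,-0.285,0],[-0.28,-0.285,0]], "twist": [70,70,70,70,70,70,70,70,70,70]}}

```text
t: 3.37
position: [0.5415, -0.1595, 0.3117]
orientation: [3.14, 0.002, 1.533]
contact_force: [-0.3, 1.0, 0.1]
gripper_width: 0.0852
grip_force: 0.0
```

>>> {"op": "jog_arm", "data": {"slide": [[0,0,0],[0,0,0],[0,0,0],[0,0,0],[0,0,0],[0,0,0],[0,0,0],[0,0,0]], "twist": [50,50,50,50,50,50,50,50]}}

```text
t: 4.03
position: [0.541, -0.1548, 0.3112]
orientation: [-3.142, 0.0, 0.665]
contact_force: [0.1, -0.1, -0.5]
gripper_width: 0.0854
grip_force: 0.0
```

```bash
python3 - <<'E'
from h import *
np.set_printoptions(precision=4,suppress=True)
s=manip.observe(); print(s["t"],s["position"],s["orientation"],s["joint_positions"])
p=shot("wrist"); save(p,"w1.png"); print(p["hand_eye"],p["fov_y"])
for k,z in dict(tube_end=.075,trim_grip=.079,leg=.075,foot_face=.075,grip_block=.075,lever_tip=.075,leg_index=.039,rider=.012,spare_ring=.012,jig=0).items():
    r=manip.landmark_of(k,p)
    if r: print(k,round(r[0]["conf"],2),np.array(r[0]["uv"]),atz(p["cam"],r[0]["uv"],z))
E
```

```text
4.0333 [ 0.541  -0.1548  0.3112] [-3.1416  0.0001  0.6651] [-0.454   0.3024  0.8377  1.6779 -0.2341  1.2659 -0.4737]
[[-0.0002 -0.9467 -0.3221  0.0829]
 [ 1.     -0.0002  0.0002  0.0007]
 [-0.0003 -0.3221  0.9467 -0.1436]
 [ 0.      0.      0.      1.    ]] 63.55614176613487
tube_end 0.69 [193.3  30.5] [ 0.6057 -0.0116  0.075 ]
trim_grip 0.79 [302.9 173.3] [ 0.5567 -0.2119  0.079 ]
leg 0.29 [191.2  31.9] [ 0.6031 -0.0105  0.075 ]
foot_face 0.54 [319.5 275. ] [ 0.4564 -0.3299  0.075 ]
grip_block 0.61 [167.7   2.6] [0.611  0.0252 0.075 ]
spare_ring 0.77 [247.4  11. ] [ 0.666  -0.0375  0.012 ]
jig 0.56 [216.8  57.1] [ 0.5982 -0.0365  0.    ]
```

View pics/w1.png

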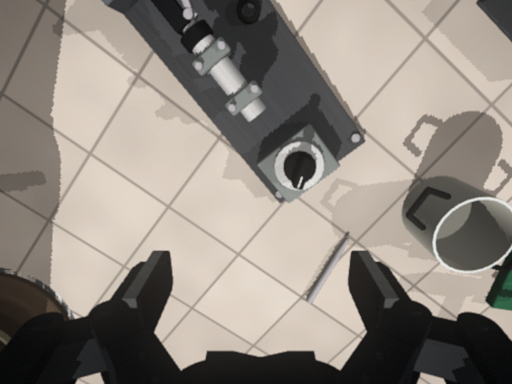

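```bash
python3 - <<'E'
import cv2
i=cv2.imread("pics/w1.png")[0:210,90:380]
cv2.imwrite("pics/w1c.png",cv2.resize(i[115:210,150:270],None,fx=6,fy=6,interpolation=cv2.INTER_CUBIC))
E
```

```text
(no output)
```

View pics/w1c.png

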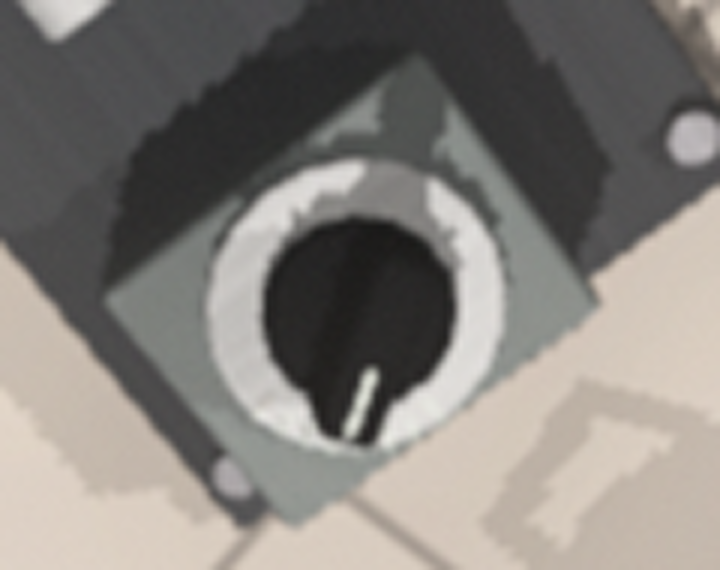

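```bash
python3 - <<'E'
from h import *
np.set_printoptions(precision=4,suppress=True)
p=shot("wrist");c=p["cam"]
C=np.array([atz(c,u,.042) for u in [(257.5,164.7),(309.7,124.2),(339.7,165),(289.2,202.5)]])
print(C,C.mean(0))
for a,b in((0,1),(3,2),(0,3),(1,2)):
    d=C[b]-C[a]; print(np.linalg.norm(d),np.arctan2(d[1],d[0]))
A=atz(c,(302.7,176.7),.086);B=atz(c,(298,187.8),.086)
d=B-A;print(A,B,np.arctan2(d[1],d[0]))
E
```

```text
[[ 0.5228 -0.1659  0.042 ]
 [ 0.6083 -0.1858  0.042 ]
 [ 0.5924 -0.2544  0.042 ]
 [ 0.5074 -0.2357  0.042 ]] [ 0.5577 -0.2105  0.042 ]
0.0877536229180464 -0.2280808861739959
0.08709428017395594 -0.21646863978013633
0.07146657850366472 -1.7881714917410756
0.07045121634007841 -1.7974596089869648
[ 0.5545 -0.2127  0.086 ] [ 0.5399 -0.2176  0.086 ] -2.8186508339789436
```

>>> {"op": "jog_arm", "data": {"slide": [[-0.021,0.055,0.04],[-0.021,0.055,0.08],[-0.021,0.055,0.11],[-0.021,0.055,0.11],[-0.021,0.055,0.11],[-0.021,0.055,0.11]], "twist": [7,14,19.5,19.5,19.5,19.5]}}

```text
t: 5.13
position: [0.5591, -0.211, 0.2023]
orientation: [3.141, 0.0, 0.333]
contact_force: [0.0, -0.6, 0.7]
gripper_width: 0.085
grip_force: 0.0
```

```bash
python3 - <<'E'
from h import *
np.set_printoptions(precision=4,suppress=True)
s=manip.observe(); print(s["t"],s["position"],s["orientation"],s["joint_positions"])
p=shot("wrist"); save(p,"w2.png")
r=manip.landmark_of("trim_grip",p); print([(x["conf"],x["uv"],atz(p["cam"],x["uv"],.079)) for x in r])
i=cv2.imread("pics/w2.png"); cv2.imwrite("pics/w2c.png",cv2.resize(i[90:310,140:380],None,fx=2.5,fy=2.5,interpolation=cv2.INTER_CUBIC))
E
```

```text
5.1333 [ 0.5591 -0.211   0.2023] [3.1413 0.0001 0.3332] [-0.3232  0.4965  0.8523  1.7408 -0.4149  1.0951 -0.5736]
[(0.66, [256.8, 184.2], array([ 0.5563, -0.2096,  0.079 ]))]
```

View pics/w2c.png

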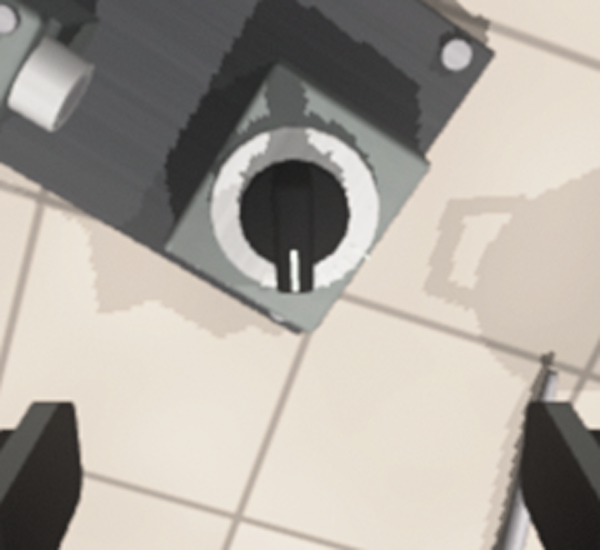

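>>> {"op": "jog_arm", "data": {"slide": [[-0.002,0,0.035],[-0.002,0,0.07],[-0.002,0,0.1],[-0.002,0,0.12],[-0.002,0,0.132],[-0.002,0,0.14],[-0.002,0,0.14],[-0.002,0,0.14]], "twist": [0,0,0,0,0,0,0,0]}}

```text
t: 5.9
position: [0.5578, -0.212, 0.0627]
orientation: [3.141, -0.002, 0.331]
contact_force: [-0.4, -0.2, 0.1]
gripper_width: 0.0852
grip_force: 0.0
```

>>> {"op": "jog_arm", "data": {"slide": [[0,0,0],[0,0,0],[0,0,0],[0,0,0],[0,0,0],[0,0,0],[0,0,0],[0,0,0]], "twist": [0,0,0,0,0,0,0,0], "grip": 0, "squeeze": 25}}

```text
t: 6.57
position: [0.5564, -0.2094, 0.0616]
orientation: [-3.137, 0.0, 0.331]
contact_force: [-4.0, 7.2, 9.0]
gripper_width: 0.0136
grip_force: 27.7
```

>>> {"op": "jog_arm", "data": {"slide": [[0,-0.003,0],[0,-0.003,0],[0,-0.003,0],[0,-0.003,0],[0,-0.003,0],[0,-0.003,0],[0,-0.003,0],[0,-0.003,0],[0,-0.003,0],[0,-0.003,0]], "twist": [-3,-9,-15,-21,-28,-35,-42,-48,-53,-53]}}

```text
t: 7.4
position: [0.5566, -0.2095, 0.0617]
orientation: [3.139, 0.0, 1.259]
contact_force: [3.3, -1.0, -0.2]
gripper_width: 0.0135
grip_force: 26.4
```

```bash
python3 - <<'E'
from h import *
s=manip.observe(); print(s["t"],s["position"],s["orientation"],s["moment"],s["contact_force"],s["joint_positions"],s["gripper_width"])
E
```

```text
7.4 [ 0.55662125 -0.20952105  0.06165769] [3.13947904e+00 1.14614441e-04 1.25857490e+00] [-0.25621447 -0.64566366  0.0710829 ] [ 3.27995708 -0.99085033 -0.22671825] [-0.06605413  0.59143442  0.47624424  1.85195653 -0.37017689  0.78435098
  0.2938445 ] 0.013463171608852346
```

>>> {"op": "jog_arm", "data": {"slide": [[0,0,0],[0,0,0],[0,0,0],[0,0,0]], "twist": [-2,-4,-6,-6]}}

```text
t: 7.73
position: [0.5566, -0.2095, 0.0616]
orientation: [3.14, 0.0, 1.357]
contact_force: [2.8, -2.5, -0.9]
gripper_width: 0.0136
grip_force: 30.8
```

```bash
python3 - <<'E'
from h import *
s=manip.observe(); print(s["t"],s["position"],s["orientation"],s["moment"],s["contact_force"])
E
```

```text
7.7333 [ 0.5566451  -0.20952166  0.0616486 ] [3.13954316e+00 2.59197111e-04 1.35671886e+00] [-0.31546978 -0.72987361 -0.70586363] [ 2.76547786 -2.51250536 -0.8856085 ]
```

>>> {"op": "jog_arm", "data": {"slide": [[0,0,0],[0,0,0],[0,0,0],[0,0,0],[0,0,0],[0,0,-0.04],[0,0,-0.08],[0,0,-0.12],[0,0,-0.15],[0.03,0,-0.15]], "twist": [0,0,0,0,0,0,0,0,0,0], "grip": 0.085}}

```text
t: 8.57
position: [0.5632, -0.1873, 0.2186]
orientation: [3.131, 0.003, 1.351]
contact_force: [0.8, -0.9, -0.5]
gripper_width: 0.085
grip_force: 0.0
```

>>> {"op": "jog_arm", "data": {"slide": [[0.04,0,0],[0.08,0,0],[0.12,0,0],[0.16,0,0],[0.2,0,0],[0.22,0,0],[0.22,0,0],[0.22,0,0],[0.22,0,0]], "twist": [0,0,0,0,0,0,0,0,0]}}

```text
t: 9.32
position: [0.6079, 0.0343, 0.2112]
orientation: [-3.141, 0.001, 1.359]
contact_force: [-0.1, 0.1, 0.9]
gripper_width: 0.0848
grip_force: 0.0
```

```bash
python3 - <<'E'
from h import *
np.set_printoptions(precision=4,suppress=True)
s=manip.observe(); print(s["t"],s["position"],s["orientation"],s["joint_positions"],s["contact_force"])
p=shot("wrist"); save(p,"w3.png")
y=1.352;O=np.array([.5946,-.0387]);M=np.array([[np.cos(y),np.sin(y)],[-np.sin(y),np.cos(y)]])
print("tcp jig",M@(s["position"][:2]-O))
for k,z in dict(tube_end=.075,leg=.075,foot_face=.075,grip_block=.075,lever_tip=.075,leg_index=.039,rider=.012,spare_ring=.012).items():
    for r in manip.landmark_of(k,p)[:1]: print(k,round(r["conf"],2),np.array(r["uv"]),M@(atz(p["cam"],r["uv"],z)[:2]-O))
q=shot("top"); i=cv2.cvtColor(q["frame"],cv2.COLOR_RGB2BGR); k=cv2.resize(i[170:230,280:360],(512,384),interpolation=cv2.INTER_CUBIC)
cv2.imwrite("pics/c3.png",cv2.resize(np.vstack([cv2.imread("pics/w3.png"),k]),None,fx=.78,fy=.78))
E
```

```text
9.3167 [0.6079 0.0343 0.2112] [-3.1415  0.001   1.3587] [-0.4861  0.4249  0.4792  1.6866 -0.2158  1.0834 -0.1537] [-0.1278  0.1043  0.8582]
tcp jig [0.0742 0.0029]
tube_end 0.6 [266.6 220.6] [ 0.0293 -0.0044]
leg 0.91 [263.3 149.3] [ 0.1005 -0.0004]
foot_face 0.59 [267.7 157.2] [ 0.0932 -0.0046]
lever_tip 0.46 [266.7 219. ] [ 0.0311 -0.0045]
leg_index 0.66 [322.6 144.5] [ 0.0986 -0.0616]
rider 0.84 [335.4  62.1] [ 0.1787 -0.0741]
spare_ring 0.73 [321.9 208.5] [ 0.0169 -0.0718]
```

View pics/c3.png

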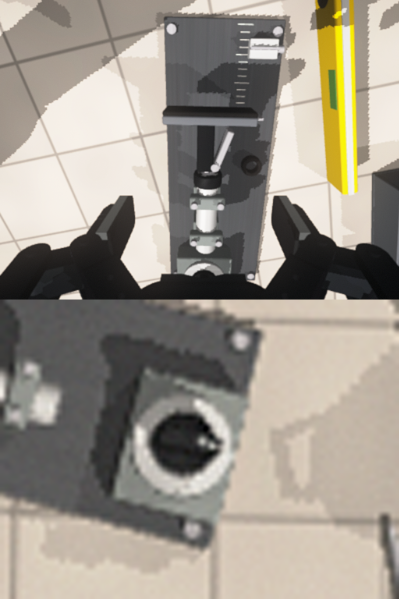

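```bash
python3 - <<'E'
import cv2
i=cv2.imread("pics/w3.png"); cv2.imwrite("pics/w3c.png",cv2.resize(i[5:245,190:390],None,fx=2.5*1,fy=2.5,interpolation=cv2.INTER_CUBIC))
E
```

```text
(no output)
```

View pics/w3c.png

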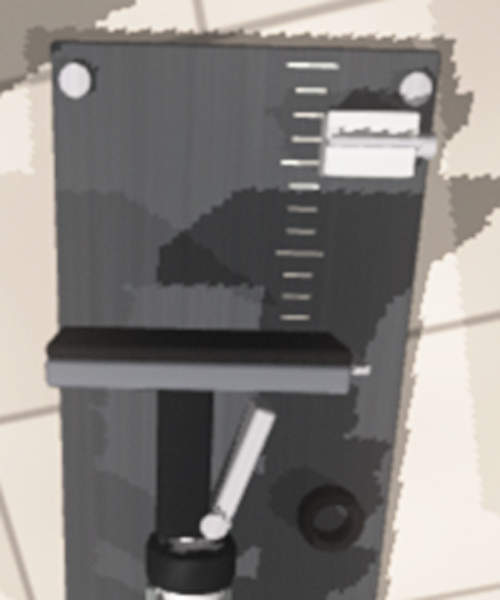

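```bash
cat >> h.py <<'E'
y=1.352;O=np.array([.5946,-.0387])
def J(c,uv,z):
    M=np.array([[np.cos(y),np.sin(y)],[-np.sin(y),np.cos(y)]]); return M@(atz(c,uv,z)[:2]-O)*1000
E
python3 - <<'E'
from h import *
np.set_printoptions(precision=1,suppress=True)
p=shot("wrist");c=p["cam"]
F=lambda u,v:(190+u/2.5,5+v/2.5)
for n,u,v,z in [("TL 215,60",55,43,.012),("TR 215,-95",440,50,.012),("Ledge y60",65,590,.012),("Redge y-95",378,590,.012),("footL 95,52",47,388,.097),("footR 95,-52",350,391,.097),("footL 105?",47,362,.097),("ridge",340,140,.034),("ridge",430,147,.034),("blade",366,370,.053),("collarL 18",147,590,.075),("collarR",235,590,.075),("pivot",214,525,.086)]: print(n,J(c,F(u,v),z))
E
```

```text
TL 215,60 [215.6  50.7]
TR 215,-95 [ 214.2 -101.6]
Ledge y60 [-26.2  56.1]
Redge y-95 [-25.  -98.9]
footL 95,52 [96.4 46.1]
footR 95,-52 [ 96.1 -57.2]
footL 105? [105.3  45.7]
ridge [179.5 -60.1]
ridge [177.2 -94.9]
blade [ 94.1 -73.1]
collarL 18 [ 7.9 13.2]
collarR [  8.1 -22.4]
pivot [ 41.3 -12.6]
```

>>> {"op": "jog_arm", "data": {"slide": [[0,0.008,0.035],[0,0.008,0.075],[0,0.008,0.11],[0,0.008,0.135],[0,0.008,0.15],[0,0.008,0.155],[0,0.008,0.155]], "twist": [1.2,1.2,1.2,1.2,1.2,1.2,1.2]}}

```text
t: 10.45
position: [0.6152, 0.0338, 0.055]
orientation: [-3.139, 0.001, 1.339]
contact_force: [-0.6, 0.3, -1.0]
gripper_width: 0.0848
grip_force: 0.0
```

>>> {"op": "jog_arm", "data": {"slide": [[0.006,0,0],[0.012,0,0],[0.018,0,0],[0.024,0,0],[0.03,0,0],[0.035,0,0],[0.035,0,0]], "twist": [0,0,0,0,0,0,0]}}

```text
t: 11.03
position: [0.6254, 0.0685, 0.0576]
orientation: [3.139, -0.0, 1.339]
contact_force: [0.4, -4.6, 2.0]
gripper_width: 0.0851
grip_force: 2.2
```

```bash
python3 - <<'E'
from h import *
np.set_printoptions(precision=4,suppress=True)
s=manip.observe(); print(s["t"],s["position"],s["orientation"],s["contact_force"],s["moment"])
M=np.array([[np.cos(y),np.sin(y)],[-np.sin(y),np.cos(y)]]);print("tcp jig",M@(s["position"][:2]-O))
p=shot("wrist"); save(p,"w4.png")
for k,z in dict(leg=.075,leg_index=.039,rider=.012).items():
    for r in manip.landmark_of(k,p)[:1]: print(k,round(r["conf"],2),np.array(r["uv"]),J(p["cam"],r["uv"],z))
i=cv2.imread("pics/w4.png");cv2.imwrite("pics/w4b.png",cv2.resize(i,None,fx=1.5,fy=1.5,interpolation=cv2.INTER_CUBIC))
E
```

```text
11.0333 [0.6254 0.0685 0.0576] [ 3.1388 -0.0003  1.3392] [ 0.4205 -4.6214  1.9543] [-0.9283 -0.1823 -0.2438]
tcp jig [ 0.1113 -0.0068]
leg 0.73 [316.3 271.7] [109.5781 -33.9122]
leg_index 0.34 [260.5 333.6] [38.9492 -6.7766]
rider 0.8 [369.9 111.2] [177.9059 -73.6487]
```

View pics/w4b.png

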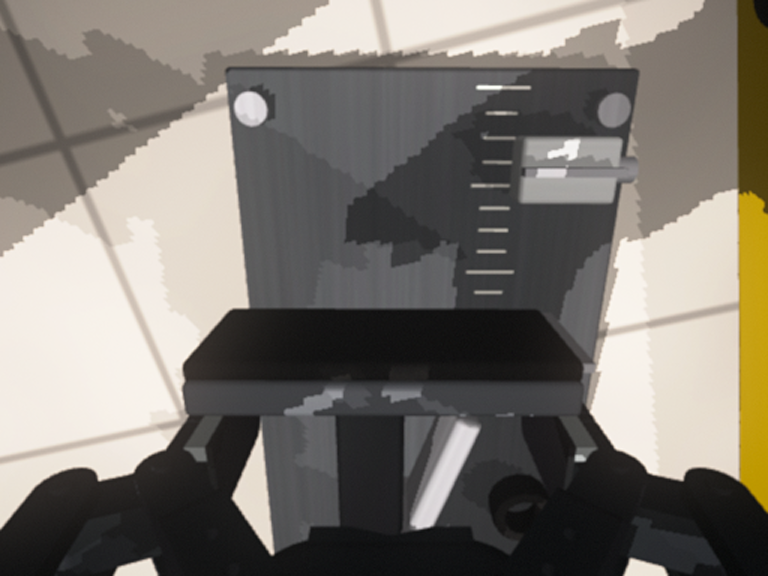

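```bash
python3 - <<'E'
from h import *
np.set_printoptions(precision=1,suppress=True)
p=shot("wrist");c=p["cam"]
for n,u,v,z in [("in L",188,415,.097),("in R",580,415,.097),("out L",188,380,.097),("out R",580,380,.097),("ridge",540,171,.034),("ridge",620,171,.034),("TL",228,69,.012),("TR",637,71,.012)]: print(n,J(c,(u/1.5,v/1.5),z))
E
```

```text
in L [122.2  45.5]
in R [120.6 -56.9]
out L [132.5  43.9]
out R [131.  -55.7]
ridge [177.2 -60.7]
ridge [176.8 -88.8]
TL [213.8  51.4]
TR [ 211.  -100.5]
```

>>> {"op": "jog_arm", "data": {"slide": [[0.008,0,0],[0.016,0,0],[0.024,0,0],[0.032,0,0],[0.038,0,0],[0.043,0,0],[0.047,0,0],[0.048,0,0],[0.048,0,0],[0.048,0,0]], "twist": [0,0,0,0,0,0,0,0,0,0]}}

```text
t: 12.12
position: [0.6358, 0.1134, 0.057]
orientation: [3.14, 0.001, 1.338]
contact_force: [0.1, -6.7, 3.9]
gripper_width: 0.085
grip_force: 3.2
```

```bash
python3 - <<'E'
from h import *
np.set_printoptions(precision=4,suppress=True)
s=manip.observe(); print(s["t"],s["position"],s["orientation"],s["contact_force"],s["moment"],s["grip_force"])
M=np.array([[np.cos(y),np.sin(y)],[-np.sin(y),np.cos(y)]]);print("tcp jig",M@(s["position"][:2]-O))
p=shot("wrist"); save(p,"w5.png")
for k,z in dict(leg=.075,leg_index=.039,rider=.012).items():
    for r in manip.landmark_of(k,p)[:1]: print(k,round(r["conf"],2),np.array(r["uv"]),J(p["cam"],r["uv"],z))
i=cv2.imread("pics/w5.png");cv2.imwrite("pics/w5b.png",np.hstack([cv2.resize(i[180:300,320:440],(480,480),interpolation=cv2.INTER_CUBIC),cv2.resize(i[:,:320],(300,360))[:,:] if 0 else cv2.copyMakeBorder(cv2.resize(i,(320,240)),0,240,0,0,cv2.BORDER_CONSTANT)]))
E
```

```text
12.1167 [0.6358 0.1134 0.057 ] [3.1399 0.0005 1.3375] [ 0.0543 -6.7115  3.9457] [-1.3247 -0.3023 -0.3122] 3.2079190760850906
tcp jig [ 0.1574 -0.0072]
leg 0.78 [254.2 242.9] [171.7528  -5.321 ]
leg_index 0.84 [358.2 208.8] [172.8283 -63.2954]
rider 0.67 [360.4 185.8] [177.5036 -72.4201]
```

View pics/w5b.png

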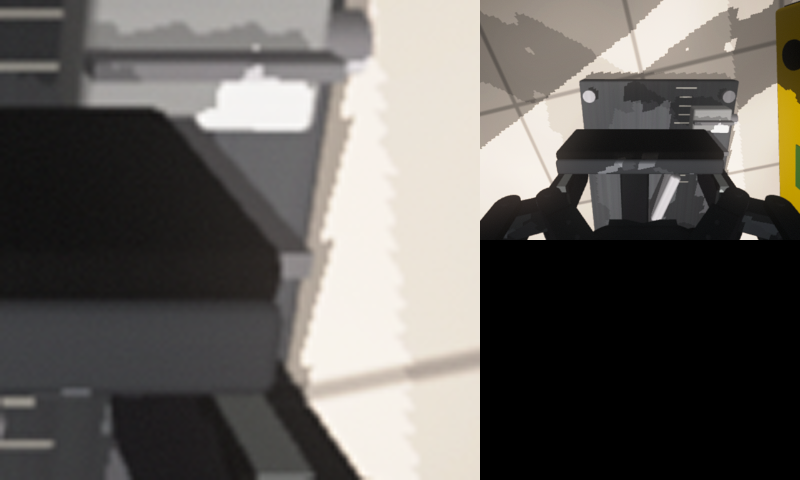

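>>> {"op": "jog_arm", "data": {"slide": [[0.003,0,0],[0.005,0,0],[0.005,0,0],[0.005,0,0]], "twist": [0,0,0,0]}}

```text
t: 12.65
position: [0.6369, 0.1181, 0.057]
orientation: [3.14, 0.001, 1.337]
contact_force: [-0.2, -7.6, 4.1]
gripper_width: 0.0849
grip_force: 3.3
```

```bash
python3 - <<'E'
from h import *
np.set_printoptions(precision=4,suppress=True)
s=manip.observe(); print(s["t"],s["position"],s["orientation"],s["contact_force"])
M=np.array([[np.cos(y),np.sin(y)],[-np.sin(y),np.cos(y)]]);print("tcp jig",M@(s["position"][:2]-O))
fr=[]
for n,(a,b,cc,d) in dict(wrist=(170,270,320,420),top=(0,0,0,0),side=(0,0,0,0)).items():
    p=shot(n); save(p,n+"6.png")
    L={}
    for k,z in dict(leg=.075,leg_index=.039,rider=.012).items():
        for r in manip.landmark_of(k,p)[:1]: L[k]=r["uv"]; print(n,k,round(r["conf"],2),np.array(r["uv"]),J(p["cam"],r["uv"],z))
    if n!="wrist":
        w=np.array([.61+.07,.13+.0,.04]); u,v=proj(p["cam"],w)[0].astype(int); a,b,cc,d=v-25,v+25,u-25,u+25
        print(n,"origin",cc,a)
    i=cv2.imread(f"pics/{n}6.png")[a:b,cc:d]; fr.append(cv2.resize(i,(500,500) if n=="wrist" else (250,250),interpolation=cv2.INTER_CUBIC))
cv2.imwrite("pics/c6.png",np.hstack([fr[0],np.vstack(fr[1:])]))
E
```

```text
12.65 [0.6369 0.1181 0.057 ] [3.14   0.0006 1.3374] [-0.1797 -7.629   4.1177]
tcp jig [ 0.1623 -0.0073]
wrist leg 0.72 [252.7 243.5] [176.3298  -4.6793]
wrist leg_index 0.79 [358.  210.5] [176.6587 -63.3133]
wrist rider 0.75 [362.1 191.2] [178.685  -73.8817]
top rider 0.17 [264.4 165.5] [ 20.4625 -69.7101]
top origin 191 134
side leg 0.78 [258.3 173.3] [184.9459  -5.0861]
side leg_index 0.67 [274.9 171.5] [208.5799 -75.1349]
side rider 0.67 [277.  180.3] [190.3392 -75.9469]
side origin 244 152
```

View pics/c6.png

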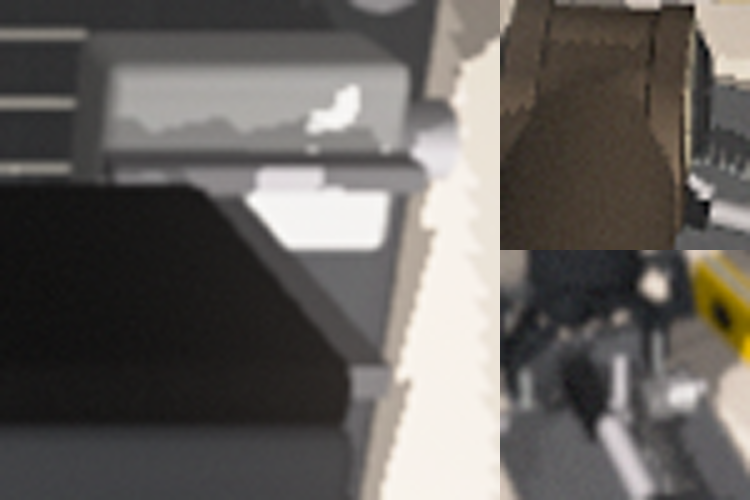

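```bash
python3 - <<'E'
from h import *
np.set_printoptions(precision=1,suppress=True)
p=shot("wrist");c=p["cam"]
F=lambda u,v:(320+u/5,170+v/5)
for n,u,v,z in [("blade bot +x edge",222,190,.039),("ridge152",350,152,.034),("165",350,165,.034),("190",350,190,.034),("rubbot corner",195,187,.053),("rub top",350,365,.097),("rub/foot",345,425,.097),("bladetop",370,367,.097),("bladetop2",370,392,.097)]:
    j=J(c,F(u,v),z); print(n,j,"x'",j[0]-.015*j[1])
th=1.337;
for X in (173,175,177,179,181):   # predicted blade bottom edges
    for dx in(-1.5,1.5):
        q=[]
        for yy in (-52,-62):
            jx,jy=X+dx,yy; 
            a=np.array([jx+.015*(jy-6),jy-6])/1000
            M=np.array([[np.cos(y),np.sin(y)],[-np.sin(y),np.cos(y)]]); w=M.T@a+O
            q.append((proj(c,[[*w,.039]])[0]-[320,170])*5)
        print(X,dx,np.ravel(q))
E
```

```text
blade bot +x edge [178.  -66.8] x' 179.01152719597408
ridge152 [180.4 -82.9] x' 181.67778841173643
165 [178.8 -83.1] x' 180.07528281345526
190 [175.7 -83.5] x' 176.96723890136852
rubbot corner [184.2 -59. ] x' 185.04884111992587
rub top [187.6 -57. ] x' 188.47553057402666
rub/foot [182.5 -57.2] x' 183.34960884273474
bladetop [187.4 -58.5] x' 188.3059653201457
bladetop2 [185.3 -58.7] x' 186.18559123315882
173 -1.5 [138.6 251.1 226.2 251.1]
173 1.5 [140.6 226.9 228.8 226.9]
175 -1.5 [139.9 235.  227.9 235. ]
175 1.5 [142.  210.7 230.4 210.6]
177 -1.5 [141.3 218.8 229.6 218.8]
177 1.5 [143.3 194.3 232.1 194.2]
179 -1.5 [142.6 202.5 231.3 202.4]
179 1.5 [144.7 177.7 233.8 177.7]
181 -1.5 [144. 186. 233. 186.]
181 1.5 [146.1 161.1 235.6 161. ]
```

>>> {"op": "jog_arm", "data": {"slide": [[0.0005,0,0],[0.0005,0,0]], "twist": [0,0]}}

```text
t: 13.47
position: [0.637, 0.1183, 0.057]
orientation: [3.14, 0.001, 1.337]
contact_force: [0.5, -7.5, 5.5]
gripper_width: 0.0848
grip_force: 3.6
```

```bash
python3 - <<'E'
from h import *
s=manip.observe(); print(s["t"],s["position"],s["contact_force"])
p=shot("wrist"); save(p,"w7.png")
i=cv2.imread("pics/w7.png")[192:232,350:400]
i=np.clip(i.astype(float)*1.4,0,255).astype(np.uint8)
cv2.imwrite("pics/w7c.png",cv2.resize(i,None,fx=15,fy=15,interpolation=cv2.INTER_NEAREST))
E
```

```text
13.4667 [0.63697382 0.11825202 0.05700693] [ 0.52436949 -7.53762795  5.50756871]
```

View pics/w7c.png

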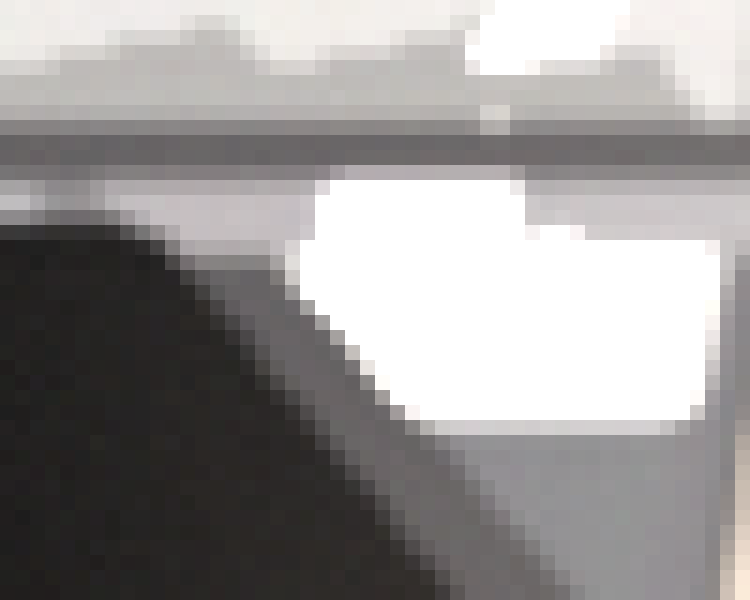

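>>> {"op": "jog_arm", "data": {"slide": [[0.001,0,0],[0.0018,0,0],[0.0018,0,0],[0.0018,0,0]], "twist": [0,0,0,0]}}

```text
t: 13.85
position: [0.6374, 0.1201, 0.057]
orientation: [3.14, 0.001, 1.337]
contact_force: [0.7, -6.7, 5.1]
gripper_width: 0.0844
grip_force: 3.6
```

```bash
python3 - <<'E'
from h import *
s=manip.observe(); print(s["t"],s["position"],s["contact_force"])
p=shot("wrist"); save(p,"w8.png"); q=cv2.imread("pics/w7.png",0)
i=cv2.imread("pics/w8.png",0)
for im in(q,i):
    for r in range(199,216): print(r,im[r,362:372],im[r,388:394])
    print()
E
```

```text
13.85 [0.63737368 0.12005418 0.05700042] [ 0.72258576 -6.73618928  5.0675574 ]
199 [124 126 126 126 127 126 127 127 127 127] [128 129 129 129 129 129]
200 [96 96 97 96 96 96 97 97 97 96] [101 100 101 101 101 100]
201 [74 74 73 72 73 74 73 74 73 73] [78 77 78 79 79 79]
202 [73 74 73 72 73 71 74 74 74 73] [79 78 78 77 77 80]
203 [91 91 91 91 93 92 92 92 93 96] [98 97 97 97 98 98]
204 [122 123 121 123 121 124 123 124 126 155] [129 130 128 129 130 130]
205 [138 137 136 137 138 136 138 137 142 185] [142 142 143 143 143 144]
206 [138 138 137 139 139 138 137 136 140 186] [143 142 142 142 142 142]
207 [137 137 137 137 138 136 137 137 144 189] [175 147 146 145 147 146]
208 [120 124 124 123 124 124 135 151 187 228] [225 206 205 205 206 205]
209 [ 80  94  94  93  94  94 116 158 221 244] [242 241 240 240 240 240]
210 [ 47  63  72  74  71  71  88 143 224 246] [244 244 244 244 244 244]
211 [ 30  47  65  71  71  71  73 109 188 238] [243 244 244 243 244 243]
212 [ 27  33  49  66  73  73  71  75 115 190] [242 243 243 243 243 243]
213 [ 29  29  37  50  65  71  71  70  73 114] [243 243 243 243 243 243]
[... 587 characters left out ...]

206 [ 91  92  91  91  92  92  92  91  93 109] [113  97  96  97  97  97]
207 [122 123 122 123 120 123 123 122 125 162] [169 131 127 128 128 129]
208 [116 121 120 118 121 120 129 136 142 188] [192 147 146 147 145 142]
209 [ 77  88  91  89  90  90 104 130 167 207] [194 173 191 193 171 143]
210 [ 44  62  72  73  72  72  81 111 179 220] [211 210 223 221 193 150]
211 [ 30  46  65  71  72  70  71  86 153 218] [233 234 234 232 221 205]
212 [ 26  34  49  63  71  71  71  71 108 180] [242 242 242 241 239 240]
213 [ 27  28  35  49  66  72  72  71  73 114] [243 244 244 244 244 244]
214 [28 28 29 35 52 67 72 72 70 74] [243 243 243 244 243 243]
215 [27 27 27 29 41 60 71 72 72 69] [243 243 243 243 243 243]
```

>>> {"op": "jog_arm", "data": {"slide": [[-0.0003,0,0],[-0.0003,0,0],[-0.0003,0,0],[-0.0003,0,0],[-0.0003,0,0],[-0.0003,0,0],[-0.0003,0,0],[-0.0003,0,0]], "twist": [0,0,0,0,0,0,0,0], "grip": 0.01, "squeeze": 40}}

```text
t: 14.57
position: [0.6355, 0.1212, 0.0586]
orientation: [-3.139, -0.001, 1.338]
contact_force: [-10.3, -4.9, 22.9]
gripper_width: 0.0269
grip_force: 45.2
```

```bash
python3 - <<'E'
from h import *
s=manip.observe(); print(s["t"],s["position"],s["orientation"],s["contact_force"],s["gripper_width"],s["grip_force"])
p=shot("wrist"); save(p,"w9.png"); i=cv2.imread("pics/w9.png",0)
for r in range(199,217): print(r,i[r,362:372],i[r,388:394])
E
```

```text
14.5667 [0.63553975 0.12115907 0.05855704] [-3.13922133e+00 -5.00409399e-04  1.33848543e+00] [-10.29067878  -4.92378892  22.92048661] 0.02690344275755162 45.16817355528474
199 [132 132 134 133 133 132 135 150 170 193] [222 198 162 158 159 159]
200 [133 133 134 133 134 135 134 142 150 146] [158 148 135 135 134 135]
201 [134 134 135 135 135 134 134 135 135 133] [136 135 136 136 137 137]
202 [134 135 134 134 134 135 135 135 135 136] [135 136 137 138 137 136]
203 [111 111 111 110 117 123 122 123 122 119] [116 117 116 116 115 115]
204 [79 81 80 79 87 92 94 93 92 89] [85 86 85 85 86 85]
205 [68 71 71 71 73 73 72 71 72 72] [74 75 75 75 75 76]
206 [50 61 70 76 81 79 79 79 78 81] [87 88 87 87 88 88]
207 [ 29  39  75 122 143 145 145 144 146 160] [179 179 178 178 178 179]
208 [ 25  28  60 109 135 140 139 138 138 165] [222 222 223 223 223 222]
209 [ 27  26  30  44  65  78  78  78  78 103] [222 223 223 223 222 223]
210 [28 27 25 27 43 61 70 69 70 73] [221 222 222 221 221 221]
211 [28 28 27 26 32 47 65 73 72 70] [226 227 226 227 226 227]
212 [28 26 28 27 28 34 50 64 71 72] [238 238 238 238 238 238]
213 [25 28 27 30 27 28 35 50 65 72] [244 244 243 244 243 244]
214 [29 26 27 27 26 30 29 35 50 66] [243 243 243 243 244 243]
215 [27 26 26 26 30 28 28 30 35 53] [243 243 243 243 243 243]
216 [28 26 26 28 27 28 28 30 30 39] [243 243 243 243 243 243]
```

>>> {"op": "jog_arm", "data": {"slide": [[-0.0004,-0.001,-0.001],[-0.0008,-0.002,-0.002],[-0.0008,-0.002,-0.002],[-0.0008,-0.002,-0.002],[-0.0008,-0.002,-0.002]], "twist": [0,0,0,0,0]}}

```text
t: 15.03
position: [0.635, 0.1195, 0.0588]
orientation: [3.141, 0.001, 1.338]
contact_force: [1.2, -7.0, 2.9]
gripper_width: 0.0261
grip_force: 49.9
```

```bash
cat > m.py <<'E'
from h import *
import sys
s=manip.observe(); print(s["t"],s["position"],s["orientation"],s["contact_force"],s["gripper_width"],s["grip_force"])
p=shot("wrist"); save(p,sys.argv[1]); i=cv2.imread("pics/"+sys.argv[1],0); c=p["cam"]
for r in range(200,214): print(r,i[r,362:372],i[r,388:394])
M=np.array([[np.cos(y),np.sin(y)],[-np.sin(y),np.cos(y)]])
for X in (177.5,178.5,179.5):
    P=lambda x,jy,z: proj(c,[[*(M.T@(np.array([x+.015*(jy-6),jy-6])/1000)+O),z]])[0][1]-.5
    print(X,"blade+x edge",P(X+1.5,-57,.039),"ridge edges",P(X+1.5,-67,.034),P(X-1.5,-67,.034))
E
python3 m.py w10.png
```

```text
15.0333 [0.63497058 0.11946055 0.05879438] [3.14050679e+00 1.16749125e-03 1.33791977e+00] [ 1.17764678 -6.98470866  2.94297722] 0.026070438312849067 49.94831431657076
200 [105 104 105 106 106 106 105 110 143 145] [109 109 108 110 109 111]
201 [74 73 73 73 74 75 73 74 78 80] [75 77 78 78 79 78]
202 [71 72 73 73 72 72 73 73 72 71] [79 78 80 77 79 80]
203 [92 91 90 91 89 90 90 90 94 99] [127 128 126 127 130 128]
204 [122 122 120 125 127 126 126 129 156 180] [196 196 197 196 197 195]
205 [109 127 140 168 190 190 190 191 207 219] [222 223 221 223 222 223]
206 [ 59  94 153 204 221 220 219 219 220 222] [222 223 223 222 222 222]
207 [ 27  47 122 178 190 188 190 188 188 203] [221 222 222 222 222 222]
208 [ 23  26  52  91 114 117 118 118 120 161] [230 230 231 229 230 230]
209 [ 28  24  25  36  51  65  73  72  73 106] [240 241 240 240 240 240]
210 [26 27 25 25 33 47 63 71 71 74] [244 244 244 244 244 244]
211 [27 27 27 26 29 35 51 67 73 71] [244 243 244 243 244 243]
212 [25 28 29 28 29 27 37 59 71 72] [243 243 243 243 243 243]
213 [27 27 28 27 30 27 31 46 64 72] [243 243 243 243 243 243]
177.5 blade+x edge 207.95283890630168 ridge edges 204.70853127118252 209.4621216273624
178.5 blade+x edge 206.3199146127558 ridge edges 203.11266268382684 207.8832304797371
179.5 blade+x edge 204.68097941509035 ridge edges 201.51107406189564 206.2987104127843
```

>>> {"op": "jog_arm", "data": {"slide": [[0.0004,0,0],[0.0007,0,0],[0.0007,0,0],[0.0007,0,0]], "twist": [0,0,0,0]}}

```text
t: 15.42
position: [0.6351, 0.12, 0.0588]
orientation: [3.141, 0.001, 1.338]
contact_force: [1.1, -7.8, 3.9]
gripper_width: 0.0263
grip_force: 50.0
```

```bash
python3 m.py w11.png; python3 -c "
import cv2;i=cv2.imread('pics/w11.png');cv2.imwrite('pics/w11c.png',cv2.resize(i[180:384,130:400],None,fx=2.9,fy=2.9,interpolation=cv2.INTER_CUBIC))"
```

```text
15.4167 [0.63513037 0.12003744 0.05880984] [3.14053241e+00 1.29225599e-03 1.33782495e+00] [ 1.10160161 -7.76078472  3.94477215] 0.026335108757468577 49.97201442718506
200 [133 134 134 134 134 132 137 168 195 171] [135 136 137 136 137 137]
201 [107 106 107 105 107 106 109 146 174 150] [109 109 109 109 111 109]
202 [72 71 72 73 72 73 72 77 83 80] [77 77 77 79 79 81]
203 [74 73 73 74 74 74 74 73 72 69] [76 76 76 76 77 78]
204 [119 122 123 122 124 122 124 122 111  99] [105 106 105 104 106 107]
205 [136 175 192 195 194 192 193 193 189 182] [186 186 186 187 187 185]
206 [ 89 144 194 220 221 220 221 220 219 220] [222 223 222 223 223 221]
207 [ 30  57 126 178 190 189 190 188 190 206] [223 223 222 223 223 222]
208 [ 24  27  52  91 114 119 119 118 119 158] [221 222 222 223 222 222]
209 [ 26  24  27  36  53  68  73  73  75 101] [230 230 230 230 230 230]
210 [27 26 26 26 32 48 64 71 70 73] [240 240 240 240 240 240]
211 [26 28 27 26 28 34 50 69 71 71] [244 244 244 244 243 244]
212 [28 27 29 28 27 28 38 58 71 73] [243 243 243 244 243 244]
213 [27 27 28 28 29 28 29 45 64 72] [243 243 243 243 243 243]
177.5 blade+x edge 208.9057637917311 ridge edges 205.6377999188071 210.38093473204478
178.5 blade+x edge 207.27654772385492 ridge edges 204.045449942001 208.80551216236597
179.5 blade+x edge 205.641339116859 ridge edges 202.44739683326011 207.22447723930338
```

View pics/w11c.png

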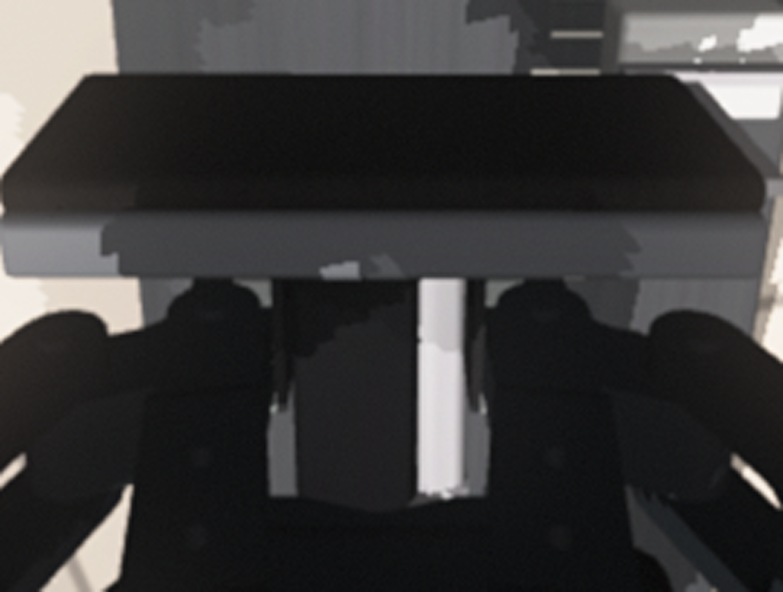

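```bash
python3 -c "
from rig import manip
print(manip.sign_off())"
```

```text
the job is handed in; nothing more can be done
None
```

The job is handed in. The knob is at its zero stop. The leg was pushed out until the blade stood over the ridge, within about 0.1 mm by my last wrist-camera estimate. The lever was squeezed flat there and the leg is still gripped, at about 50 N. The leg sat roughly 0.3–0.9 mm past the mark as the lever closed, which I corrected while still gripping. Nothing else was touched as far as I could see, though I took no last look at the whole bench.

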